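# Dismantle the wafer-bonding press stack

### The job

The wax holding the wafer has set, so take the press stack on the black finned cooling block apart from the top down, one thing at a time, keeping each thing level and never dropping it: stand each brass weight upright in the dark grey round block whose well is made for its size, lay the white press plate flat in the steel tray for cleaning, and seat the steel mounting plate, wafer up, flat on the round seat between the four pins of the aluminium measuring nest. Leave the loupe and the brown vial where they are, and let go of everything.

Things in the scene. Friction and masses are not known exactly. Their poses are not given: they have to be found in the camera images.
- weight_small: small brass weight, top of the stack: body 28 mm diameter and 20 mm high, above it a neck and a knob 18 mm in diameter, 36 mm high in all, 0.11 kg. Origin: centre of its underside, z up; round about z. It stands on the flat top of the large weight.
- weight_large: large brass weight, a plain cylinder 40 mm in diameter, 28 mm high, 0.28 kg, standing on the press plate. Origin: centre of its underside, z up; round about z.
- press_plate: white plastic press plate, a disc 52 mm in diameter and 12 mm thick, 0.055 kg, lying on the wafer. Origin: centre of its underside, z up; round about z.
- mount_plate: steel mounting plate, bottom of the stack: disc 62 mm wide, 12 mm thick, 0.26 kg; a dark wafer 38 mm in diameter is waxed to its top (1.5 mm proud, part of it). Origin: centre of its underside, z up; round about z. It lies on a fixed round black cooling block (24 mm high, top 52 mm in diameter, foot 84 mm wide and 5 mm high), overhanging it by 5 mm: fingers may reach past its underside.
- block_wide: dark grey round plastic block, 76 mm in diameter and 24 mm high, with the wide round well: 48 mm in diameter, 10 mm deep, 3 mm chamfer at the mouth, open upward. Fixed. Origin: centre of its underside, z up; the well is central, its floor 14 mm and its mouth 24 mm above the origin. Place of the large weight.
- block_narrow: dark grey round plastic block, 76 mm in diameter and 24 mm high, with the narrow round well: 36 mm in diameter, 10 mm deep, 3 mm chamfer at the mouth, open upward. Fixed. Origin: centre of its underside, z up; the well is central, its floor 14 mm and its mouth 24 mm above the origin. Place of the small weight (the large one does not enter it).
- steel_tray: shallow open steel tray 183 mm (its x) by 133 mm (its y), walls 2 mm thick and 20 mm high, floor 2 mm thick. Fixed. Origin: centre of its underside, z up. Place of the press plate, anywhere flat on the floor.
- nest: fixed aluminium measuring nest: base 96 x 96 x 6 mm; round central seat, 48 mm wide, top 14 mm above the origin; four 8 mm steel pins with rounded noses, tops at 24 mm, 39 mm from the centre, 35 degrees either side of its +x and -x axes. The mounting plate fits between them with 4 mm to spare all round; the wide gaps for fingers are at its +y and -y. Origin: centre of its underside, z up.
- loupe: black eye loupe, 41 mm in diameter and 38 mm high, standing loose near the table's front edge. A bystander. Origin: centre of its underside, z up.
- vial: small brown sample vial with black cap, 21 mm in diameter and 52 mm high, standing loose near the table's front edge. A bystander. Origin: centre of its underside, z up.
Not all that is in view belongs to the job. What is shaped like the weight_large but orange is not meant.

How it is judged:
By the outcome, as a careful person would: the job done as asked, in the order asked, and still so for the second after the job is handed in, with the robot touching nothing.
It also fails if it takes over 106 s, if anything falls off the work surface, if the arm or the gripper's body presses on something with over 40 N, if the wrist force passes 120 N, or if a joint passes its speed limit or range.

### The arm

A 6-joint arm with a two-finger parallel gripper is mounted at the origin on a cart in front of the work surface, level with it; the furniture and walls round the work are solid. World frame = base frame: x ahead of the robot, y to its left, z up, the work surface at z = 0. Lengths are in m, angles in rad, forces in N, time in s.
With the tool pointing down it reaches from about 0.25 to 0.725 m from the base axis. Payload 4 kg.
Tool frame: the origin (TCP) lies midway between the tips of the shut fingers; the grasp point (between the pads) lies grip_point_offset behind it (grip_point_offset is the distance from the TCP to the grasp point, in m); z points along the fingers, y is the line along which they close (so a half turn about z gives the same grasp; the last joint's range is limited). The gripper opens to 85 mm and grips with 20 to 120 N. Pads are 22 mm wide; open, the fingers measure 114 mm over their backs; the gripper's body (76 mm by 85 mm) begins 54 mm behind the grasp point. The pads swing forward as they close: fully open they stand 13 mm farther back than shut.
Start: joints at [-1.25, 0.241, 0.005, 1.335, 0, 1.571], TCP at [0.158, -0.474, 0.231] pointing down, gripper open.
Joint ranges: [-2.72, 2.72], [-1.05, 1.87], [-1.09, 1.28], [-1.99, 2.15], [-1.42, 1.44], [-3.14, 3.14]. Speed limits (rad/s): [2.79, 2.79, 3.14, 3.14, 3.14, 3.14].

### API

Orientations are given as a unit quaternion [x, y, z, w].
In Python, from workcell import * gives the robot as it stands. The module is installed in compiled form; this text tells all that it offers.
- The arm moves only by the tool arm_command, never from a script. Its arguments are lists of equal length, an entry for each row: "slide": the shift along the tool's x, y, z in cm, a list of three; "spin": the turn about the tool's z in degrees. A call has exactly 5 rows; each row is the pose to reach, as a shift and turn from the pose commanded when the call began, along the tool's axes at that moment; what a row does not reach only later rows make up. A row lasts 1/8 s, in which the tool goes at most 62.5 mm and 10.7 degrees, less where a joint would pass 70% of its speed; a pose out of reach is approached as far as the arm can. A call with a gripper value outside its range is refused whole. "jaw" is the finger opening in cm, from 0 to 8.54, set as the call begins (left out, the last holds). The fingers move at their own pace and stop on an object; the grip force is fixed at half the most. Time passes only in rows, so rows that repeat a pose let the fingers close, or fill a call up. It gives the time, the measured TCP pose, the force, the opening and the grip force at its end, in the units of the state.
- get_obs(): the state, without advancing time (a new reading comes with each control period).
- camera(name): name is "side" or "top" or "wrist"; returns a dict with "pixels" (480x640x3 uint8, red, green, blue), "range_z" (480x640 float32, m along the optical axis (not along the pixel's ray), 0 where there is no reading), "intrinsics" (3x3 intrinsics, pixels), "rvec" (rotation vector, rad) and "tvec" (3), from world to camera coordinates, as OpenCV has them. Camera axes: x right, y down, z forward; pixel columns grow to the right and rows downward; lengths in m; the calibration is good to about 2 mm. A picture is of the moment at which its call begins.
- job_done(): hands the job in; it is judged then, once.
Trained networks look in a picture, given as the dict that the camera call returned (one of the last four; its "shot" number tells which), for a name from the list of things; names that differ only in an ending like _2 or _b are one class to them, and where a whole thing is asked for, a point or a joint stands for the part that bears it (a point fixed in the world has none). Each returns a list of dicts, best first, with "confidence" (0 to 1); they miss things now and then, are a little off and sometimes report something else, mostly with a low value. They report only what shows in the picture. A call takes as long as a camera call. They do not tell look-alikes from the thing itself.
- recognise(picture, thing): "centre" ([column, row] in pixels, amid what is visible of it).
- landmark_of(picture, thing): "centre" ([column, row] in pixels: a listed point, or the origin of a listed thing).
The state is a dict: "clock": time; "joint_pos": joint angles; "joint_vel": joint speeds; "tau": joint torques, N m; "eef_pos": TCP position; "tool_rot": TCP orientation; "ft_force": force on the tool from outside, world axes, zero at the start; "ft_torque": the same for the moment, N m; "grip_width": finger opening in m; "grasp_force": force on a finger pad.
Only numpy, scipy, OpenCV 4.12 (cv2) and the standard library are available. Lean on these libraries where they do the work, as an engineer would, in place of code of your own. Each camera call takes 0.05 s, during which the arm holds its last target. There are 200 camera calls.

## Working session

There is one attempt and no reset: what is moved stays moved. The work goes in short steps, Python scripts to look and compute and a tool call to move; the robot and the scene stay as the last step left them, time stands still between calls to the robot, and variables do not carry over. Pictures are saved under pics/ and viewed, at most 14 in all, crops included, and the job is handed in when it is done.

Besides the shell and the picture viewer there is one more tool, called after ">>>" in YAML: its name, and indented under it one key for each argument. arm_command: Moves the arm, as the interface text tells. Its arguments: {"type":"object","properties":{"slide":{"type":"array","items":{"type":"array","items":{"type":"number"}}},"spin":{"type":"array","items":{"type":"number"}},"jaw":{"type":"number"}},"required":["slide","spin"]}

```bash
mkdir -p pics; cat > h.py <<'E'
from workcell import *
import numpy as np, cv2
def save(n,p): cv2.imwrite('pics/'+n+'.png',cv2.cvtColor(p,cv2.COLOR_RGB2BGR))
def w(c,uv,z=None,r=None):
    "pixel -> world, on height z, or with range r (default: range image)"
    R=cv2.Rodrigues(np.array(c['rvec'],float))[0];t=np.array(c['tvec'],float).ravel()
    d=np.linalg.inv(c['intrinsics'])@np.array([uv[0],uv[1],1.]);o=-R.T@t
    if z is not None:
        dw=R.T@d; return o+dw*(z-o[2])/dw[2]
    if r is None: r=c['range_z'][int(round(uv[1])),int(round(uv[0]))]
    return R.T@(d*r-t)
def cloud(c):
    R=cv2.Rodrigues(np.array(c['rvec'],float))[0];t=np.array(c['tvec'],float).ravel()
    v,u=np.mgrid[0:480,0:640]; r=c['range_z']
    d=np.stack([u,v,np.ones_like(u)],-1)@np.linalg.inv(c['intrinsics']).T
    P=(d*r[...,None]-t)@R; P[r==0]=np.nan
    return P
E
python3 - <<'E'
from h import *
np.set_printoptions(precision=4,suppress=True)
o=get_obs(); print(o['eef_pos'],o['tool_rot'],o['grip_width'],o['clock'])
try: print('gpo',grip_point_offset)
except Exception as e: print(e)
for n in ['top','side','wrist']:
    c=camera(n); save(n,c['pixels'])
    print(n,-cv2.Rodrigues(np.array(c['rvec'],float))[0].T@np.array(c['tvec']).ravel(),c['intrinsics'][0,0])
    for th in 'weight_small weight_large press_plate mount_plate block_wide block_narrow steel_tray nest loupe vial'.split():
        for d in recognise(c,th)[:2]: print(' ',th,'rec',np.array(d['centre']).round(),round(d['confidence'],2),w(c,d['centre']))
        for d in landmark_of(c,th)[:2]: print(' ',th,'lm',np.array(d['centre']).round(1),round(d['confidence'],2),w(c,d['centre'],z=0))
E
```

```text
[ 0.1575 -0.4739  0.2304] [ 0.9872  0.1597 -0.0002 -0.001 ] 0.08505102901287079 0.0
gpo 0.0187
top [0.4179 0.0021 1.2061] 434.17643698523557
  weight_small rec [459. 267.] 0.55 [ 0.4423 -0.3195  0.115 ]
  weight_small lm [457.4 268.6] 0.41 [ 0.4405 -0.35    0.    ]
  weight_large rec [383. 239.] 0.76 [ 0.5217 -0.1443  0.0304]
  weight_large rec [405. 264.] 0.64 [ 0.4547 -0.2026  0.026 ]
  weight_large lm [382.2 241.7] 0.73 [ 0.5177 -0.1454  0.    ]
  weight_large lm [403.3 264.2] 0.56 [ 0.4545 -0.2022  0.    ]
  press_plate rec [265. 198.] 0.62 [0.644  0.1793 0.0139]
  press_plate lm [455.1 266.5] 0.43 [ 0.4464 -0.3439  0.    ]
  mount_plate lm [453.4 270.5] 0.63 [ 0.4355 -0.3389  0.    ]
  block_wide rec [194. 256.] 0.89 [0.4839 0.3777 0.0119]
  block_wide lm [195.7 258.4] 0.89 [0.478  0.3763 0.    ]
  block_wide lm [263.8 200.6] 0.23 [0.6384 0.1842 0.    ]
  block_narrow rec [356. 205.] 0.61 [ 0.6184 -0.075   0.016 ]
  block_narrow rec [450. 261.] 0.28 [ 0.4596 -0.3158  0.0515]
  block_narrow lm [358.1 205.8] 0.89 [ 0.6194 -0.0804  0.    ]
  block_narrow lm [453.6 267.9] 0.16 [ 0.4
[... 1151 characters left out ...]
1] 0.89 [0.4791 0.3833 0.    ]
  block_wide lm [392.6 385.7] 0.28 [ 0.4709 -0.3024  0.    ]
  block_narrow rec [392. 264.] 0.6 [ 0.6107 -0.0885  0.018 ]
  block_narrow lm [390.1 265.6] 0.76 [ 0.6138 -0.0805  0.    ]
  steel_tray rec [297. 266.] 0.97 [0.4437 0.0143 0.0027]
  steel_tray lm [294.6 267.1] 0.97 [0.439  0.0148 0.    ]
  nest rec [339. 177.] 0.95 [0.6465 0.1831 0.0109]
  nest lm [339.1 179.7] 0.76 [ 0.6476  0.186  -0.    ]
  loupe rec [236. 213.] 0.92 [0.3842 0.1766 0.0409]
  loupe lm [238.9 220.2] 0.81 [0.3904 0.1894 0.    ]
  vial rec [317. 339.] 0.78 [ 0.3871 -0.1771  0.0494]
  vial lm [316.8 346.8] 0.47 [ 0.3901 -0.1681  0.    ]
wrist [ 0.2321 -0.4484  0.3744] 398.3286424171283
```

View pics/top.png

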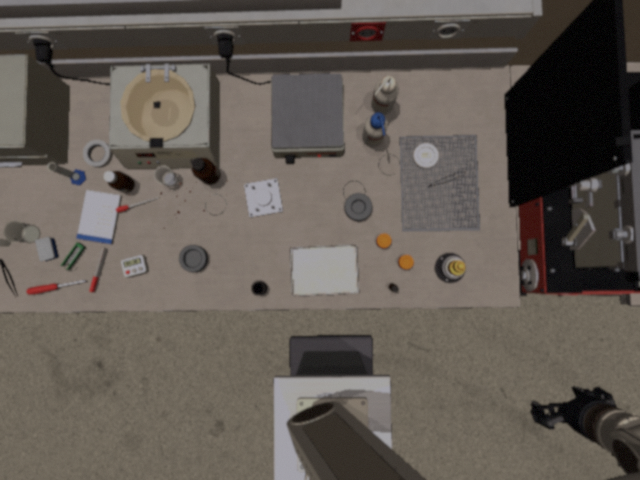

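View pics/side.png

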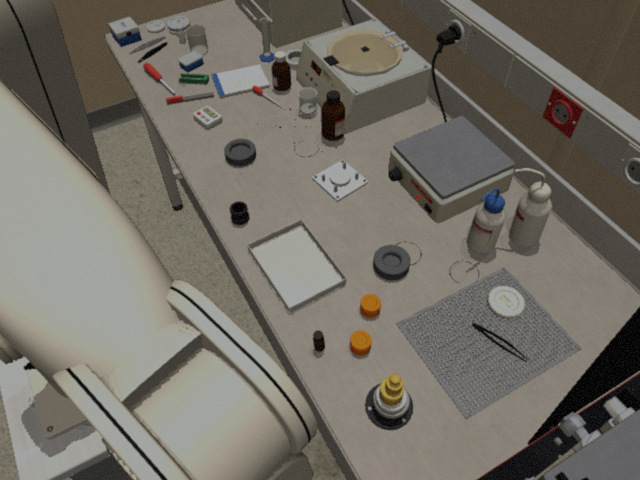

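The top view shows the stack at (453,267), the orange look-alikes at (384,241) and (406,262), the grey blocks at (194,258) and (358,207), the nest at (263,198) and the tray at (324,270). In the side view the stack is at (390,400).

Things that could be taken for what I want:
- **Large weight:** the orange cylinders at side (371,305) and (361,343). The brass one is in the stack at side (390,395).
- **Press plate:** the white dish on the mat at side (506,302). The right one is in the stack.

Next I'll measure, with one close crop.

```bash
python3 - <<'E'
from h import *
np.set_printoptions(precision=4,suppress=True)
def circ(p):
    A=np.c_[2*p,np.ones(len(p))]; s=np.linalg.lstsq(A,(p**2).sum(1),rcond=None)[0]
    return s[:2],np.sqrt(s[2]+s[:2]@s[:2])
T={}
for n in ['top','side']:
    c=camera(n); P=cloud(c); T[n]=c
    F=P.reshape(-1,3); F=F[~np.isnan(F[:,0])]
    S=F[(np.hypot(F[:,0]-.44,F[:,1]+.325)<.06)]
    print(n)
    for a,b in [(.106,.12),(.09,.102),(.07,.084),(.045,.054),(.032,.041),(.018,.028),(.003,.009)]:
        q=S[(S[:,2]>a)&(S[:,2]<b)]
        if len(q)>5:
            (x,y),r=cv2.minEnclosingCircle((q[:,:2]*1000).astype(np.float32))
            print('  stack',a,len(q),'mean',q.mean(0),'MEC',x,y,r,'zmed',np.median(q[:,2]))
    for nm,x,y in [('bA',.480,.379),('bB',.616,-.080)]:
        S=F[np.hypot(F[:,0]-x,F[:,1]-y)<.055]
        q=S[(S[:,2]>.021)&(S[:,2]<.029)]; k=S[(S[:,2]>.01)&(S[:,2]<.018)]
        (cx,cy),r=cv2.minEnclosingCircle((q[:,:2]*1000).astype(np.float32))
        print(' ',nm,'rim MEC',cx,cy,r,np.median(q[:,2]),'floor n',len(k),k.mean(0), 'innerR',np.percentile(np.hypot(q[:,0]-cx/1e3,q[:,1]-cy/1e3),[1,5]))
    S=F[np.hypot(F[:,0]-.64,F[:,1]-.176)<.03]; q=S[(S[:,2]>.0115)&(S[:,2]<.018)]
    (cx,cy),r=cv2.minEnclosingCircle((q[:,:2]*1000).astype(np.float32)); print('  nest seat',cx,cy,r,q.mean(0))
    S=F[(abs(F[:,0]-.64)<.07)&(abs(F[:,1]-.176)<.07)]; q=S[(S[:,2]>.0045)&(S[:,2]<.028)]
    rr=cv2.minAreaRect((q[:,:2]*1000).astype(np.float32)); print('  nest base',rr)
    S=F[(abs(F[:,0]-.443)<.12)&(abs(F[:,1]-.016)<.12)]; q=S[(S[:,2]>.013)&(S[:,2]<.025)]
    print('  tray',cv2.minAreaRect((q[:,:2]*1000).astype(np.float32)))
def crop(c,u,v,h,k): return cv2.resize(c['pixels'][v-h:v+h,u-h:u+h],None,fx=k,fy=k,interpolation=cv2.INTER_CUBIC)
a=crop(T['side'],390,400,40,5)
a=np.hstack([a,np.vstack([np.hstack([crop(T['top'],194,258,25,4),crop(T['top'],358,207,25,4)]),np.hstack([crop(T['top'],264,198,25,4),crop(T['top'],453,267,25,4)])])])
save('crop',a)
E
```

```text
top
  stack 0.106 41 mean [ 0.4448 -0.3257  0.1125] MEC 444.80938720703125 -325.5784912109375 8.3026123046875 zmed 0.11256527932441811
  stack 0.09 58 mean [ 0.4449 -0.3224  0.0969] MEC 444.0008239746094 -326.1837463378906 14.367961883544922 zmed 0.0973719645099367
  stack 0.07 88 mean [ 0.4378 -0.3208  0.077 ] MEC 441.3844299316406 -327.0895690917969 20.560733795166016 zmed 0.07691487294868395
  stack 0.045 80 mean [ 0.441  -0.3199  0.0495] MEC 442.06573486328125 -328.49993896484375 26.349956512451172 zmed 0.04924824769158037
  stack 0.032 109 mean [ 0.4467 -0.32    0.036 ] MEC 443.5723876953125 -329.50970458984375 31.258413314819336 zmed 0.03584821496248826
  stack 0.018 6 mean [ 0.4475 -0.3082  0.0241] MEC 442.0422668457031 -316.44940185546875 27.210500717163086 zmed 0.0244308664395754
  stack 0.003 308 mean [ 0.4397 -0.3152  0.0052] MEC 439.96392822265625 -324.97540283203125 59.44715881347656 zmed 0.004895864969736834
  bA rim MEC 477.2669982910156 379.5389709472656 37.9786491394043 0.024369911106468793 floor n 236 [0.4767 0.3786 0.0146] innerR [0.024  0.0251]
  bB rim MEC 613.40
[... 1286 characters left out ...]
7  0.0054] MEC 439.7003173828125 -324.8021240234375 59.7136344909668 zmed 0.005423457873698699
  bA rim MEC 479.24993896484375 376.3049011230469 39.97987365722656 0.02382076372240929 floor n 259 [0.478  0.3749 0.0142] innerR [0.0224 0.0248]
  bB rim MEC 614.3943481445312 -82.38350677490234 39.56333541870117 0.02434064432946581 floor n 248 [ 0.6098 -0.0851  0.0146] innerR [0.0173 0.0194]
  nest seat 640.7438354492188 177.27493286132812 28.6159725189209 [0.6457 0.1812 0.0146]
  nest base ((640.4214477539062, 174.8572998046875), (129.5184326171875, 137.2913818359375), 2.405569076538086)
  tray ((441.9792175292969, 16.89080810546875), (134.73777770996094, 187.99110412597656), 1.7188489437103271)
```

View pics/crop.png

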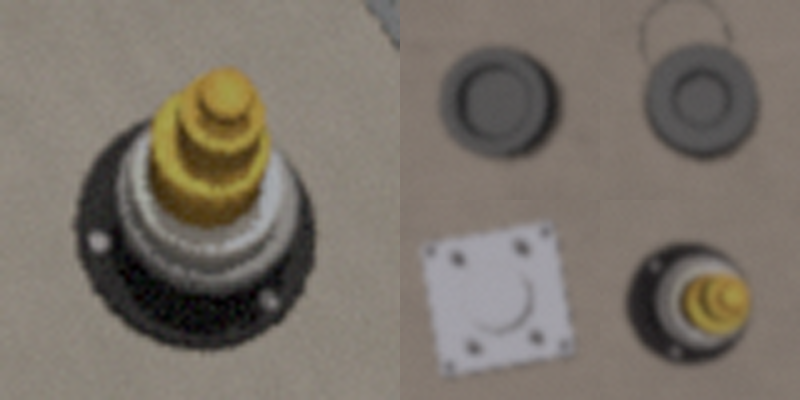

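View pics/wrist.png

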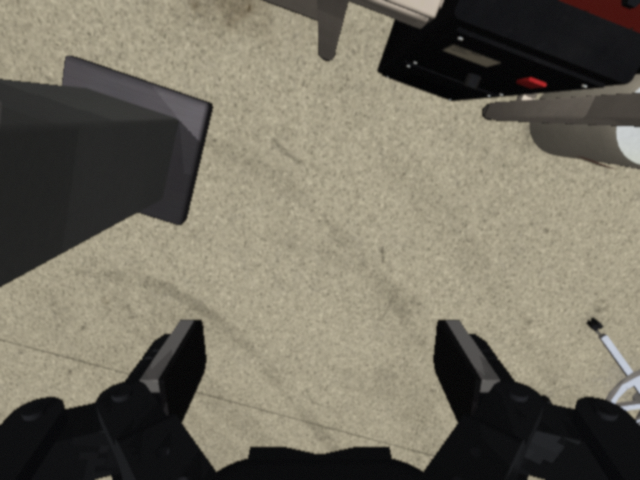

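The crop shows the brass stack (side 390,400) with gold weights, clearly unlike the matt orange cylinders. The left block (194,258) has the wide well and the right one (358,207) the narrow well. The nest pins show its x axis about 9° from world x. The wrist view at the start shows only the floor. I'm moving to a spot where the wrist camera sees the stack.

>>> arm_command:
  slide:
    - [4.9,-1.5,0]
    - [9.8,-3.0,0]
    - [14.7,-4.5,0]
    - [19.6,-6.0,0]
    - [24.3,-7.4,0]
  spin: [3.7,7.4,11.1,14.8,18.4]

```text
clock: 3.88
eef_pos: [0.3662, -0.3266, 0.2315]
tool_rot: [1.0, -0.001, 0.0, 0.0]
ft_force: [-0.2, 0.3, -0.8]
grip_width: 0.0854
grasp_force: 0.0
```

>>> arm_command:
  slide:
    - [0,0,0]
    - [0,0,0]
    - [0,0,0]
    - [0,0,0]
    - [0,0,0]
  spin: [0,0,0,0,0]
  jaw: 4.0

```text
clock: 4.5
eef_pos: [0.3643, -0.3282, 0.2314]
tool_rot: [1.0, -0.001, 0.0, 0.0]
ft_force: [-0.0, -0.1, -0.0]
grip_width: 0.0403
grasp_force: 0.0
```

```bash
cat >> h.py <<'E'
np.set_printoptions(precision=4,suppress=True)
def mec(P,x,y,a,b,R=.06):
    F=P.reshape(-1,3); F=F[~np.isnan(F[:,0])]
    q=F[(np.hypot(F[:,0]-x,F[:,1]-y)<R)&(F[:,2]>a)&(F[:,2]<b)]
    if len(q)<6: return len(q)
    (cx,cy),r=cv2.minEnclosingCircle((q[:,:2]*1000).astype(np.float32))
    return len(q),'MEC %.1f %.1f r%.1f'%(cx,cy,r),'mean',q.mean(0)*1000
def tips(P,o):
    F=P[300:].reshape(-1,3); F=F[~np.isnan(F[:,0])]; t=np.array(o['eef_pos'])
    F=F[(abs(F[:,0]-t[0])<.02)&(abs(F[:,1]-t[1])<.06)&(abs(F[:,2]-t[2])<.04)]-t
    for s in (1,-1):
        q=F[F[:,1]*s>0]
        if len(q): print('tip side',s,len(q),'min z',np.percentile(q[:,2],[0,2,10]),'inner y',np.percentile(q[:,1]*s,[0,2]))
E
python3 - <<'E'
from h import *
o=get_obs(); c=camera('wrist'); P=cloud(c); save('w1',c['pixels'])
for a,b in [(.106,.12),(.09,.102),(.07,.084),(.045,.054),(.032,.041),(.018,.028),(.003,.009)]: print(a,mec(P,.444,-.327,a,b))
tips(P,o); print(o['eef_pos'])
t=camera('top'); Q=cloud(t); F=Q.reshape(-1,3)
for x0,y0,n in [(.614,-.08,'narrow'),(.643,.18,'nest'),(.478,.378,'wide')]:
    for xx in np.arange(.55,.85,.03):
        q=F[(abs(F[:,0]-xx)<.015)&(abs(F[:,1]-y0)<.08)]; print(n,round(xx,2),np.nanmax(q[:,2]).round(3) if len(q) else None,end='; ')
    print()
# nest pins: top and side
for n,k,K in (('top',t,Q),('side',)*0 or ('side',camera('side'),None)):
    K=cloud(k) if K is None else K; F=K.reshape(-1,3)
    q=F[(np.hypot(F[:,0]-.643,F[:,1]-.18)<.055)&(F[:,2]>.017)&(F[:,2]<.03)]; print(n,'pins',q*1000)
E
```

```text
0.106 (642, 'MEC 443.4 -327.6 r8.8', 'mean', array([ 443.4815, -327.586 ,  113.0843]))
0.09 (782, 'MEC 443.4 -327.6 r13.9', 'mean', array([ 443.6539, -327.5881,   98.0487]))
0.07 (1119, 'MEC 440.8 -327.7 r19.9', 'mean', array([ 437.8752, -327.8344,   77.7764]))
0.045 (1065, 'MEC 441.2 -329.7 r26.0', 'mean', array([ 443.5847, -334.8478,   49.7376]))
0.032 (1159, 'MEC 442.3 -330.3 r30.9', 'mean', array([ 447.468 , -331.0235,   36.2354]))
0.018 0
0.003 (2650, 'MEC 440.0 -335.7 r49.1', 'mean', array([ 442.7075, -325.355 ,    5.4146]))
tip side 1 2910 min z [0.0016 0.0056 0.0106] inner y [0.0204 0.0206]
tip side -1 2887 min z [0.0016 0.0057 0.0108] inner y [0.019  0.0192]
[ 0.3643 -0.3282  0.2314]
narrow 0.55 0.029; narrow 0.58 0.029; narrow 0.61 0.032; narrow 0.64 0.029; narrow 0.67 0.007; narrow 0.7 0.009; narrow 0.73 0.008; narrow 0.76 0.182; narrow 0.79 0.638; narrow 0.82 0.176; 
nest 0.55 0.008; nest 0.58 0.011; nest 0.61 0.03; nest 0.64 0.02; nest 0.67 0.028; nest 0.7 0.011; nest 0.73 0.059; nest 0.76 0.101; nest 0.79 0.647; nest 0.82 0.099; 
wide 0.55 0.01; wide 0.58 0.009; wide 0.
[... 1039 characters left out ...]
39.5791 175.3868  17.7589]
 [639.3984 164.2553  17.7315]
 [637.1729 197.7041  17.619 ]
 [634.1916 181.0781  17.0756]
 [633.9092 164.3644  17.1069]
 [631.4666 203.11    18.6885]
 [626.0242 197.7871  17.2781]
 [625.4902 186.3326  19.2885]
 [625.6225 178.2215  17.7508]
 [618.1602 160.296   27.1445]
 [618.2075 157.6099  26.6024]
 [619.6522 155.9874  17.8295]
 [616.0161 160.8123  23.3881]
 [615.7841 157.899   24.5063]
 [616.5185 155.7386  19.8531]
 [614.047  202.4956  22.5243]
 [614.1038 158.7887  17.855 ]
 [611.4449 205.4198  21.6756]
 [610.0844 201.2812  29.7313]
 [611.1823 199.6933  22.7382]
 [608.7019 205.4716  21.4053]
 [608.0241 202.0305  25.3398]
 [608.7116 200.0241  20.7942]]
side pins []
```

View pics/w1.png

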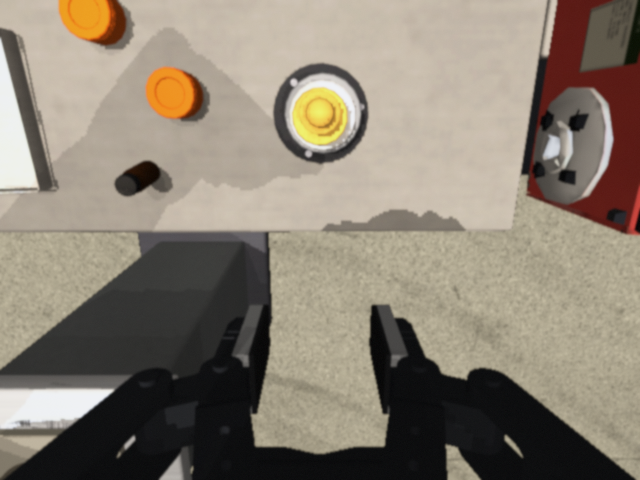

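The wrist view shows the stack centred at (320,110) with the small weight on top, and the vial at (137,178) well clear. At 40 mm opening the fingertips stand about 2 mm above the TCP. Next is the knob grasp.

>>> arm_command:
  slide:
    - [4,0,0]
    - [7.9,0,0]
    - [7.9,0,4]
    - [7.9,0,8]
    - [7.9,0,10]
  spin: [0,0,0,0,0]

```text
clock: 5.28
eef_pos: [0.4428, -0.3267, 0.1286]
tool_rot: [1.0, -0.0, -0.002, -0.001]
ft_force: [-0.1, -0.3, -0.2]
grip_width: 0.0402
grasp_force: 0.0
```

>>> arm_command:
  slide:
    - [0,0,1.5]
    - [0,0,3.0]
    - [0,0,3.2]
    - [0,0,3.2]
    - [0,0,3.2]
  spin: [0,0,0,0,0]

```text
clock: 5.9
eef_pos: [0.4445, -0.3281, 0.1002]
tool_rot: [1.0, -0.0, 0.001, 0.001]
ft_force: [1.0, -0.6, 0.1]
grip_width: 0.04
grasp_force: 0.0
```

>>> arm_command:
  slide:
    - [0,0,0]
    - [0,0,0]
    - [0,0,0]
    - [0,0,0]
    - [0,0,0]
  spin: [0,0,0,0,0]
  jaw: 1.2

```text
clock: 6.52
eef_pos: [0.4444, -0.328, 0.1]
tool_rot: [1.0, -0.0, 0.001, 0.0]
ft_force: [-0.9, 0.6, 5.3]
grip_width: 0.0146
grasp_force: 58.6
```

```bash
python3 - <<'E'
from h import *
c=camera('side'); a=cv2.resize(c['pixels'][340:460,320:460],None,fx=4,fy=4,interpolation=cv2.INTER_CUBIC)
b=camera('wrist')['pixels'][220:480,190:450]; save('g1',np.hstack([a,cv2.copyMakeBorder(b,0,220,0,0,0)]) if 0 else np.hstack([a[:,:540],cv2.resize(b,(260,480))]))
E
```

```text
(no output)
```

View pics/g1.png

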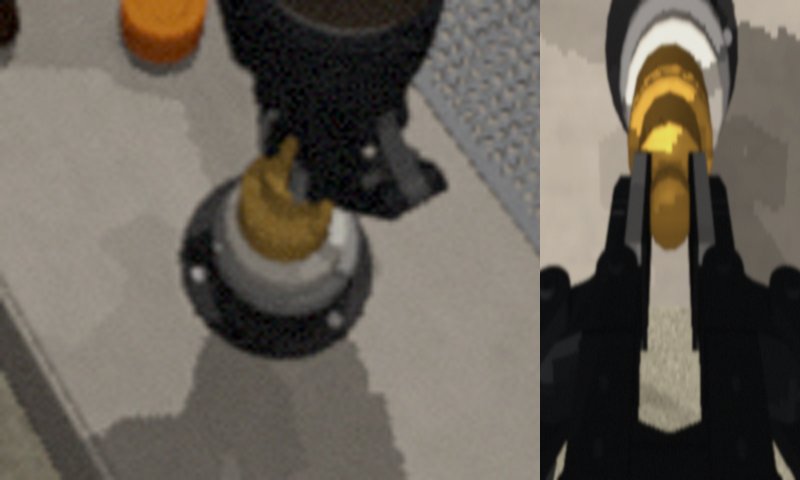

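The crop shows the fingertips pinching the knob/neck of the small weight (wrist crop about 668,200). A width of 14.6 mm is less than expected, so I'm lifting a little and checking that it hangs level.

>>> arm_command:
  slide:
    - [0,0,-0.3]
    - [0,0,-0.8]
    - [0,0,-1.5]
    - [0,0,-2.5]
    - [0,0,-2.5]
  spin: [0,0,0,0,0]

```text
clock: 7.25
eef_pos: [0.4447, -0.3282, 0.1256]
tool_rot: [1.0, -0.0, 0.001, 0.001]
ft_force: [-0.3, -0.0, -1.8]
grip_width: 0.0145
grasp_force: 58.5
```

```bash
python3 - <<'E'
from h import *
o=get_obs();print(o['grip_width'],o['grasp_force'],o['ft_force'],o['eef_pos'])
c=camera('side'); a=cv2.resize(c['pixels'][330:450,320:440],None,fx=4,fy=4,interpolation=cv2.INTER_CUBIC)
k=camera('wrist'); P=cloud(k); b=k['pixels'][180:480,220:420]
save('g2',np.hstack([a,cv2.resize(b,(320,480))]))
t=np.array(o['eef_pos']); F=P.reshape(-1,3)-t
q=F[(np.hypot(F[:,0],F[:,1])<.02)]
for z in np.arange(-.03,.03,.004):
    s=q[abs(q[:,2]-z)<.002]
    if len(s): print(round(z,3),len(s),'x',s[:,0].min(),s[:,0].max(),'y',s[:,1].min(),s[:,1].max())
E
```

```text
0.01451342503134148 58.525970578193665 [-0.2503 -0.0486 -1.8348] [ 0.4447 -0.3282  0.1256]
-0.022 95 x 0.0015676950343248564 0.0128114771121432 y -0.012826097879480747 0.014123000080838943
-0.018 210 x 0.0008647777905064213 0.013322755591784141 y -0.012971043832241402 0.014540528039002909
-0.014 201 x 0.0002042191184677411 0.013561703590534546 y -0.012902128119581524 0.014732273946453212
-0.01 220 x 0.0021493318539358985 0.013103036709012916 y -0.012498711177499455 0.01386568846857067
-0.006 244 x 0.005050552190800028 0.01306260438667628 y -0.011289792928706355 0.013062698881538437
-0.002 1009 x -6.459160201771619e-05 0.01311904849249268 y -0.010640811719709264 0.012489962090589668
0.002 95 x 0.0019184191918472093 0.009121253366351945 y -0.012746047361900548 0.01464079938456525
0.006 298 x -0.013059603377330142 0.00989029661772628 y -0.018970775819552088 0.01937263157401009
0.01 770 x -0.012625864963288158 0.009953377777984385 y -0.019353125480266298 0.01926973254649378
0.014 1456 x -0.013922372340866185 0.00996194538659001 y -0.01939223275881502 0.019231229493435253
0.018 422 x -0.012422832520027238 0.009963010626103386 y -0.01928247973112268 0.01934721509996229
0.022 470 x -0.012659223933831232 0.010028114283329448 y -0.01947521676092495 0.01935408254053439
0.026 518 x -0.012135880487801787 0.010191095834408914 y -0.01927876069403972 0.01937813929964688
```

View pics/g2.png

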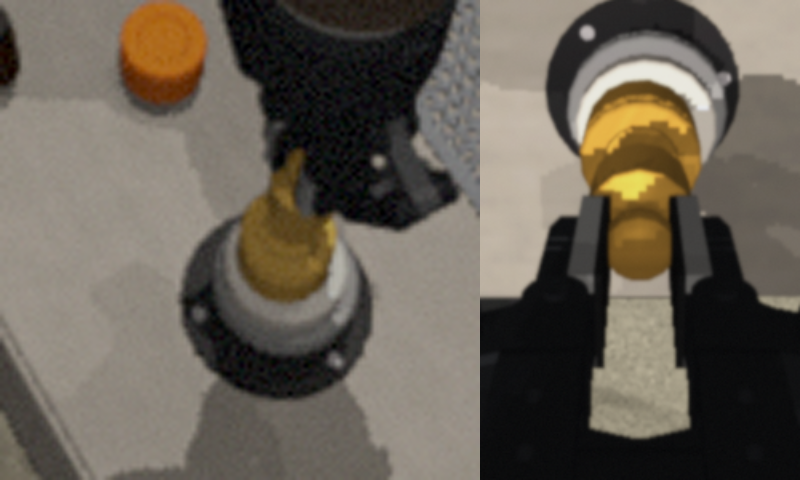

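The picture shows the small weight hanging upright in the fingers (right crop about 640,230), with the rest of the stack undisturbed below. On to a view of the narrow block.

>>> arm_command:
  slide:
    - [0,0,-3.5]
    - [1,-4,-7.5]
    - [3.5,-9.5,-7.5]
    - [6,-15,-7.5]
    - [8,-20,-7.5]
  spin: [0,0,0,0,0]

```text
clock: 7.98
eef_pos: [0.5245, -0.1258, 0.1992]
tool_rot: [1.0, -0.0, 0.0, -0.0]
ft_force: [1.3, -1.1, -0.8]
grip_width: 0.0145
grasp_force: 58.8
```

>>> arm_command:
  slide:
    - [0.5,-3,0]
    - [0.9,-4.6,0]
    - [0.9,-4.6,0]
    - [0.9,-4.6,0]
    - [0.9,-4.6,0]
  spin: [0,0,0,0,0]

```text
clock: 8.6
eef_pos: [0.5328, -0.083, 0.1993]
tool_rot: [1.0, -0.001, -0.0, 0.0]
ft_force: [0.1, 0.2, -1.0]
grip_width: 0.0145
grasp_force: 58.8
```

```bash
python3 - <<'E'
from h import *
o=get_obs(); t=o['eef_pos']; print(t,o['grip_width'],o['clock'])
c=camera('wrist'); P=cloud(c); 
print(mec(P,.614,-.08,.021,.029,.042)); print('floor',mec(P,.614,-.08,.0125,.0165,.03))
E
```

```text
[ 0.5328 -0.083   0.1993] 0.014549037248700459 8.6
(6294, 'MEC 612.9 -79.1 r37.9', 'mean', array([614.1635, -79.1514,  24.1435]))
floor (1739, 'MEC 612.9 -79.1 r18.0', 'mean', array([613.171 , -79.1056,  14.3908]))
```

>>> arm_command:
  slide:
    - [4,-0.2,0]
    - [8.1,-0.3,2]
    - [8.1,-0.3,7]
    - [8.1,-0.3,11]
    - [8.1,-0.3,13.5]
  spin: [0,0,0,0,0]

```text
clock: 9.28
eef_pos: [0.6124, -0.0795, 0.0614]
tool_rot: [1.0, -0.001, -0.002, -0.0]
ft_force: [-0.3, 0.0, -0.7]
grip_width: 0.0146
grasp_force: 58.8
```

>>> arm_command:
  slide:
    - [0,0,0.5]
    - [0,0,1.0]
    - [0,0,1.6]
    - [0,0,2.2]
    - [0,0,2.3]
  spin: [0,0,0,0,0]

```text
clock: 9.9
eef_pos: [0.6138, -0.0787, 0.0412]
tool_rot: [1.0, -0.0, -0.0, -0.0]
ft_force: [-0.9, -0.5, -1.7]
grip_width: 0.0147
grasp_force: 58.7
```

>>> arm_command:
  slide:
    - [0,0.1,0.2]
    - [0,0.1,0.35]
    - [0,0.1,0.45]
    - [0,0.1,0.5]
    - [0,0.1,0.5]
  spin: [0,0,0,0,0]

```text
clock: 10.52
eef_pos: [0.6142, -0.0798, 0.0367]
tool_rot: [1.0, -0.0, 0.0, 0.0]
ft_force: [-0.5, 0.6, 1.3]
grip_width: 0.0147
grasp_force: 58.9
```

Contact at z 0.0367, so I'm releasing and retreating.

>>> arm_command:
  slide:
    - [0,0,0]
    - [0,0,0]
    - [0,0,0]
    - [0,0,0]
    - [0,0,0]
  spin: [0,0,0,0,0]
  jaw: 4.0

```text
clock: 11.15
eef_pos: [0.614, -0.0797, 0.0363]
tool_rot: [1.0, -0.0, 0.0, -0.0]
ft_force: [1.1, -0.4, 0.1]
grip_width: 0.04
grasp_force: 0.0
```

>>> arm_command:
  slide:
    - [0,0,-1]
    - [0,0,-3]
    - [0,0,-7]
    - [-4,0.5,-12]
    - [-8,2,-16]
  spin: [0,0,0,0,0]

```text
clock: 11.78
eef_pos: [0.5339, -0.0995, 0.1987]
tool_rot: [1.0, 0.001, 0.001, 0.0]
ft_force: [0.2, -0.2, 0.5]
grip_width: 0.04
grasp_force: 0.0
```

```bash
python3 - <<'E'
from h import *
c=camera('wrist'); P=cloud(c); print('knob',mec(P,.613,-.08,.045,.056,.03),'body',mec(P,.613,-.08,.031,.037,.03))
E
```

```text
knob (506, 'MEC 613.4 -79.4 r8.7', 'mean', array([613.4619, -79.5892,  49.6764])) body (641, 'MEC 613.3 -79.3 r13.8', 'mean', array([613.4086, -79.9952,  34.5378]))
```

>>> arm_command:
  slide:
    - [-3.4,4.6,0]
    - [-6.8,9.2,0]
    - [-10.2,13.8,0]
    - [-13.6,18.4,0]
    - [-17.0,22.8,0]
  spin: [0,0,0,0,0]
  jaw: 5.2

```text
clock: 12.45
eef_pos: [0.363, -0.3292, 0.1972]
tool_rot: [1.0, -0.0, 0.001, 0.001]
ft_force: [-0.1, -0.7, 0.6]
grip_width: 0.0516
grasp_force: 0.0
```

>>> arm_command:
  slide:
    - [0,0,0]
    - [0,0,0]
    - [0,0,0]
    - [0,0,0]
    - [0,0,0]
  spin: [0,0,0,0,0]

```text
clock: 13.08
eef_pos: [0.3645, -0.3269, 0.1963]
tool_rot: [1.0, 0.001, -0.0, -0.0]
ft_force: [0.3, 0.3, -1.2]
grip_width: 0.0525
grasp_force: 0.0
```

```bash
python3 - <<'E'
from h import *
o=get_obs(); print(o['eef_pos'],o['grip_width'],o['clock']); c=camera('wrist'); P=cloud(c)
for a,b in [(.07,.084),(.045,.054),(.032,.041)]: print(a,mec(P,.442,-.329,a,b))
tips(P,o)
E
```

```text
[ 0.3645 -0.3269  0.1963] 0.05247175107177538 13.075
0.07 (3252, 'MEC 440.7 -327.7 r19.8', 'mean', array([ 441.1078, -327.6995,   77.4771]))
0.045 (1265, 'MEC 441.1 -329.8 r25.9', 'mean', array([ 443.9187, -334.5352,   49.7041]))
0.032 (1411, 'MEC 442.4 -330.2 r30.9', 'mean', array([ 447.8559, -330.951 ,   36.2405]))
tip side 1 2781 min z [0.0033 0.0065 0.0115] inner y [0.0263 0.0265]
tip side -1 2772 min z [0.0029 0.0065 0.0114] inner y [0.025  0.0251]
```

>>> arm_command:
  slide:
    - [4,0.1,0]
    - [7.6,0.1,2]
    - [7.6,0.1,6.5]
    - [7.6,0.1,10]
    - [7.6,0.1,11]
  spin: [0,0,0,0,0]

```text
clock: 13.75
eef_pos: [0.4385, -0.3271, 0.0837]
tool_rot: [1.0, 0.0, -0.002, -0.002]
ft_force: [0.7, 0.5, 0.8]
grip_width: 0.0522
grasp_force: 0.0
```

>>> arm_command:
  slide:
    - [0,0,1]
    - [0,0,2]
    - [0,0,2.5]
    - [0,0,2.5]
    - [0,0,2.5]
  spin: [0,0,0,0,0]

```text
clock: 14.38
eef_pos: [0.4403, -0.329, 0.0619]
tool_rot: [1.0, -0.0, 0.0, 0.0]
ft_force: [0.2, -0.6, -1.1]
grip_width: 0.0517
grasp_force: 0.0
```

>>> arm_command:
  slide:
    - [0,0,0]
    - [0,0,0]
    - [0,0,0]
    - [0,0,0]
    - [0,0,0]
  spin: [0,0,0,0,0]
  jaw: 3.4

```text
clock: 15.0
eef_pos: [0.4405, -0.3289, 0.0622]
tool_rot: [1.0, -0.0, 0.001, 0.0]
ft_force: [-1.0, 1.7, 6.2]
grip_width: 0.0378
grasp_force: 60.2
```

>>> arm_command:
  slide:
    - [0,0,-0.4]
    - [0,0,-1.2]
    - [0,0,-4]
    - [0,-1,-9]
    - [-0.4,-4,-13.5]
  spin: [0,0,0,0,0]

```text
clock: 15.62
eef_pos: [0.436, -0.2892, 0.1976]
tool_rot: [1.0, -0.001, 0.0, 0.0]
ft_force: [0.7, -1.2, -2.0]
grip_width: 0.0378
grasp_force: 60.7
```

>>> arm_command:
  slide:
    - [-0.4,-5,0]
    - [-0.8,-11,0]
    - [-1.2,-17,0]
    - [-1.6,-23,0]
    - [-2,-29,0]
  spin: [0,0,0,0,0]

```text
clock: 16.25
eef_pos: [0.4155, 0.002, 0.1965]
tool_rot: [1.0, 0.002, 0.0, -0.0]
ft_force: [1.4, 0.9, -2.7]
grip_width: 0.0376
grasp_force: 60.8
```

>>> arm_command:
  slide:
    - [-0.4,-6,0]
    - [-0.8,-12,0]
    - [-1.2,-18,0]
    - [-1.6,-24,0]
    - [-1.8,-29,0]
  spin: [0,0,0,0,0]

```text
clock: 16.88
eef_pos: [0.4136, 0.0445, 0.1965]
tool_rot: [0.999, 0.036, -0.002, -0.025]
ft_force: [0.4, -0.4, -2.3]
grip_width: 0.038
grasp_force: 60.9
```

>>> arm_command:
  slide:
    - [0,-4,0]
    - [0,-7,0]
    - [0,-8.5,0]
    - [0,-8.5,0]
    - [0,-8.5,0]
  spin: [0,0,0,0,0]

```text
clock: 17.5
eef_pos: [0.4135, 0.0815, 0.2008]
tool_rot: [0.997, 0.065, -0.004, -0.044]
ft_force: [-0.2, 0.1, -3.1]
grip_width: 0.038
grasp_force: 61.0
```

```bash
python3 - <<'E'
from h import *
o=get_obs(); t=o['eef_pos']; print(t,o['grip_width'],o['clock'])
c=camera('wrist'); P=cloud(c); 
print(mec(P,.478,.378,.021,.029,.042)); print('floor',mec(P,.478,.378,.0125,.0165,.03))
E
```

```text
[0.4135 0.0815 0.2008] 0.03797311841281138 17.5
(1614, 'MEC 475.6 367.3 r36.0', 'mean', array([474.7979, 352.9562,  23.8799]))
floor (620, 'MEC 474.7 374.8 r21.6', 'mean', array([474.4163, 369.5658,  14.2884]))
```

```bash
python3 - <<'E'
from h import *
o=get_obs(); print(o['joint_pos'],o['tool_rot'])
E
```

```text
[ 0.1301  0.1044 -0.246   1.2236  0.0893  3.1406] [ 0.9969  0.0653 -0.0044 -0.0444]
```

Joint 6 hit its limit: at yaw 0 it can't follow to +y. I'm turning the tool by -45° so it points more radially.

>>> arm_command:
  slide:
    - [0,0,0]
    - [0,0,0]
    - [0,0,0]
    - [0,0,0]
    - [0,0,0]
  spin: [-9,-18,-27,-36,-45]

```text
clock: 18.18
eef_pos: [0.4135, 0.0812, 0.2008]
tool_rot: [0.895, 0.444, 0.013, -0.043]
ft_force: [0.6, 0.0, -2.9]
grip_width: 0.0377
grasp_force: 61.0
```

The commanded pose picked up a 5° tilt (joint 5 at 0.089 rad) at that limit, and slides and spins can't remove it directly. The mirrored limit (joint 6 at -3.14) should undo it, so I'm unwinding joint 6 with the weight held firmly.

>>> arm_command:
  slide:
    - [0,0,0]
    - [0,0,0]
    - [0,0,0]
    - [0,0,0]
    - [0,0,0]
  spin: [-10.6,-21.2,-31.8,-42.4,-53]

```text
clock: 18.8
eef_pos: [0.4135, 0.0812, 0.2008]
tool_rot: [0.602, 0.797, 0.031, -0.032]
ft_force: [0.1, 0.0, -4.2]
grip_width: 0.0381
grasp_force: 61.0
```

>>> arm_command:
  slide:
    - [0,0,0]
    - [0,0,0]
    - [0,0,0]
    - [0,0,0]
    - [0,0,0]
  spin: [-10.6,-21.2,-31.8,-42.4,-53]

```text
clock: 19.42
eef_pos: [0.4135, 0.0812, 0.2008]
tool_rot: [0.184, 0.982, 0.042, -0.015]
ft_force: [-0.2, 0.5, -2.2]
grip_width: 0.0379
grasp_force: 60.9
```

>>> arm_command:
  slide:
    - [0,0,0]
    - [0,0,0]
    - [0,0,0]
    - [0,0,0]
    - [0,0,0]
  spin: [-10.6,-21.2,-31.8,-42.4,-53]

```text
clock: 20.05
eef_pos: [0.4135, 0.0812, 0.2008]
tool_rot: [-0.274, 0.961, 0.044, 0.005]
ft_force: [0.1, 0.3, -4.1]
grip_width: 0.0375
grasp_force: 60.9
```

>>> arm_command:
  slide:
    - [0,0,0]
    - [0,0,0]
    - [0,0,0]
    - [0,0,0]
    - [0,0,0]
  spin: [-10.6,-21.2,-31.8,-42.4,-53]

```text
clock: 20.68
eef_pos: [0.4135, 0.0812, 0.2009]
tool_rot: [-0.674, 0.738, 0.037, 0.024]
ft_force: [-0.4, 0.1, -2.7]
grip_width: 0.0374
grasp_force: 60.9
```

>>> arm_command:
  slide:
    - [0,0,0]
    - [0,0,0]
    - [0,0,0]
    - [0,0,0]
    - [0,0,0]
  spin: [-10.6,-21.2,-31.8,-42.4,-53]

```text
clock: 21.3
eef_pos: [0.4135, 0.0812, 0.2008]
tool_rot: [0.932, -0.359, -0.023, -0.039]
ft_force: [0.0, -0.6, -2.5]
grip_width: 0.0376
grasp_force: 60.9
```

```bash
cat >> h.py <<'E'
def st():
    from scipy.spatial.transform import Rotation as Ro
    o=get_obs(); R=Ro.from_quat(o['tool_rot']).as_matrix()
    print('q',np.array(o['joint_pos']),'tcp',np.array(o['eef_pos']),'toolx',R[:,0],'toolz',R[:,2],'tilt',np.degrees(np.arccos(-R[2,2])).round(2),'yaw',np.degrees(np.arctan2(R[1,0],R[0,0])).round(2),'w',round(o['grip_width'],4),'t',o['clock'])
    return o,R
E
python3 -c "
from h import *
st()"
```

```text
q [ 0.1297  0.1043 -0.246   1.2235  0.0894 -2.276 ] tcp [0.4135 0.0812 0.2008] toolx [ 0.7406 -0.6683 -0.0699] toolz [-0.0145  0.0881 -0.996 ] tilt 5.12 yaw -42.06 w 0.0376 t 21.3
```

>>> arm_command:
  slide:
    - [0,0,0]
    - [0,0,0]
    - [0,0,0]
    - [0,0,0]
    - [0,0,0]
  spin: [-10,-20,-30,-40,-49]

```text
clock: 21.92
eef_pos: [0.4135, 0.0812, 0.2008]
tool_rot: [0.997, 0.059, -0.005, -0.044]
ft_force: [0.4, 0.4, -3.1]
grip_width: 0.0374
grasp_force: 60.9
```

>>> arm_command:
  slide:
    - [0,1,0]
    - [0,2,0]
    - [0,3,0]
    - [0,4,0]
    - [0,5,0]
  spin: [0,0,0,0,0]

```text
clock: 22.55
eef_pos: [0.4171, 0.0565, 0.1963]
tool_rot: [0.999, 0.042, -0.004, -0.034]
ft_force: [0.6, 1.0, -2.9]
grip_width: 0.0379
grasp_force: 61.0
```

```bash
python3 -c "
from h import *
st()"
```

```text
q [ 0.0847  0.1082 -0.2525  1.2147  0.0692 -3.1403] tcp [0.4171 0.0565 0.1963] toolx [ 0.9965  0.0833 -0.0047] toolz [-0.0105  0.0685 -0.9976] tilt 3.97 yaw 4.78 w 0.0379 t 22.55
```

The mirrored limit works: tilt has gone from 5.1° to 4.0°. Continuing.

>>> arm_command:
  slide:
    - [0,2,0]
    - [0,4,0]
    - [0,6,0]
    - [0,8,0]
    - [0,10,0]
  spin: [0,0,0,0,0]

```text
clock: 23.18
eef_pos: [0.4245, 0.015, 0.1894]
tool_rot: [1.0, 0.008, -0.003, -0.012]
ft_force: [-0.1, -0.3, -2.4]
grip_width: 0.0379
grasp_force: 61.0
```

```bash
python3 -c "
from h import *
st()"
```

```text
q [ 0.0179  0.1221 -0.2535  1.2012  0.0243 -3.1406] tcp [0.4245 0.015  0.1894] toolx [ 0.9998  0.0169 -0.0061] toolz [-0.0065  0.0242 -0.9997] tilt 1.44 yaw 0.97 w 0.0379 t 23.175
```

>>> arm_command:
  slide:
    - [0,1.1,0]
    - [0,2.2,0]
    - [0,3.3,0]
    - [0,4.4,0]
    - [0,5.5,0]
  spin: [0,0,0,0,0]

```text
clock: 23.8
eef_pos: [0.4259, -0.0084, 0.1881]
tool_rot: [1.0, -0.01, -0.003, 0.0]
ft_force: [-0.7, -0.0, -2.8]
grip_width: 0.0376
grasp_force: 61.0
```

```bash
python3 -c "
from h import *
st()"
```

```text
q [-0.0192  0.126  -0.2523  1.1991 -0.0008 -3.1406] tcp [ 0.4259 -0.0084  0.1881] toolx [ 0.9998 -0.0202 -0.0065] toolz [-0.0065 -0.0007 -1.    ] tilt 0.38 yaw -1.16 w 0.0376 t 23.8
```

Tilt is 0.38°. Joint 6 is now in the other branch, so moving to +y is free. On to the wide block.

>>> arm_command:
  slide:
    - [-0.5,-4,-0.5]
    - [-1,-9.5,-1]
    - [-1.5,-15,-1]
    - [-2,-21,-1]
    - [-2.5,-27,-1]
  spin: [0,0,0,0,0]

```text
clock: 24.42
eef_pos: [0.4063, 0.2641, 0.1983]
tool_rot: [1.0, -0.01, -0.003, 0.0]
ft_force: [1.6, 0.4, -2.4]
grip_width: 0.038
grasp_force: 61.2
```

>>> arm_command:
  slide:
    - [-0.5,-5,0]
    - [-1,-9,0]
    - [-1,-11.5,0]
    - [-1,-11.5,0]
    - [-1,-11.5,0]
  spin: [0,0,0,0,0]

```text
clock: 25.05
eef_pos: [0.3985, 0.3768, 0.1977]
tool_rot: [1.0, -0.01, -0.004, 0.001]
ft_force: [0.0, 0.2, -2.5]
grip_width: 0.0375
grasp_force: 61.3
```

```bash
cat >> h.py <<'E'
def goto(m,off=(0,0),z=None):
    "slide (cm) that brings TCP so that measured world xy m lies at tool-frame offset off (mm)"
    o,R=st(); d=np.array([m[0]/1000,m[1]/1000,o['eef_pos'][2] if z is None else z])-R[:,:2]@np.array(off)/1000-np.array(o['eef_pos'])
    print('slide cm',R.T@d*100)
E
python3 - <<'E'
from h import *
c=camera('wrist'); P=cloud(c)
print(mec(P,.478,.378,.021,.029,.042)); print('floor',mec(P,.478,.378,.0125,.0165,.03))
m=mec(P,.478,.378,.021,.029,.042)[1].split()
goto((float(m[1]),float(m[2])),(.2,-.7),.0267)
E
```

```text
(4960, 'MEC 476.9 379.3 r38.0', 'mean', array([478.4554, 379.2614,  23.9972]))
floor (3145, 'MEC 476.8 379.2 r24.0', 'mean', array([477.2665, 379.2224,  14.381 ]))
q [ 0.7548  0.3568  0.0776  1.2978  0.0039 -2.3662] tcp [0.3986 0.3765 0.1979] toolx [ 0.9998 -0.0206 -0.0071] toolz [-0.0071 -0.0014 -1.    ] tilt 0.42 yaw -1.18 w 0.0377 t 25.1
slide cm [ 7.9286 -0.3996 17.0593]
```

>>> arm_command:
  slide:
    - [4,-0.2,0]
    - [7.9,-0.4,2]
    - [7.9,-0.4,7.5]
    - [7.9,-0.4,12]
    - [7.9,-0.4,14]
  spin: [0,0,0,0,0]

```text
clock: 25.72
eef_pos: [0.4752, 0.3768, 0.0542]
tool_rot: [1.0, -0.011, -0.006, 0.002]
ft_force: [-0.9, 0.2, -2.8]
grip_width: 0.0377
grasp_force: 61.4
```

>>> arm_command:
  slide:
    - [0,0,0.8]
    - [0,0,1.5]
    - [0,0,2.2]
    - [0,0,2.6]
    - [0,0,2.6]
  spin: [0,0,0,0,0]

```text
clock: 26.35
eef_pos: [0.4765, 0.3798, 0.0317]
tool_rot: [1.0, -0.01, -0.003, 0.0]
ft_force: [-1.0, -0.4, -2.6]
grip_width: 0.0377
grasp_force: 61.4
```

>>> arm_command:
  slide:
    - [0,0,0.15]
    - [0,0,0.3]
    - [0,0,0.4]
    - [0,0,0.5]
    - [0,0,0.5]
  spin: [0,0,0,0,0]

```text
clock: 26.98
eef_pos: [0.4765, 0.3798, 0.0269]
tool_rot: [1.0, -0.01, -0.003, 0.0]
ft_force: [-1.2, -0.1, 0.2]
grip_width: 0.0376
grasp_force: 61.7
```

>>> arm_command:
  slide:
    - [0,0,0.04]
    - [0,0,0.04]
    - [0,0,0.04]
    - [0,0,0.04]
    - [0,0,0.04]
  spin: [0,0,0,0,0]

```text
clock: 27.6
eef_pos: [0.4764, 0.3798, 0.0268]
tool_rot: [1.0, -0.01, -0.003, 0.0]
ft_force: [-3.0, -1.8, 4.7]
grip_width: 0.0377
grasp_force: 61.9
```

>>> arm_command:
  slide:
    - [0,0,0]
    - [0,0,0]
    - [0,0,0]
    - [0,0,0]
    - [0,0,0]
  spin: [0,0,0,0,0]
  jaw: 5.2

```text
clock: 28.22
eef_pos: [0.4766, 0.3798, 0.0261]
tool_rot: [1.0, -0.01, -0.003, 0.0]
ft_force: [0.5, 0.9, 0.1]
grip_width: 0.0518
grasp_force: 0.0
```

>>> arm_command:
  slide:
    - [0,0,-1]
    - [0,0,-4]
    - [0,0,-9]
    - [-4,0,-14]
    - [-8,0,-17]
  spin: [0,0,0,0,0]

```text
clock: 28.85
eef_pos: [0.398, 0.3822, 0.2003]
tool_rot: [1.0, -0.01, -0.002, -0.002]
ft_force: [-0.1, -0.5, -0.7]
grip_width: 0.0518
grasp_force: 0.0
```

```bash
python3 - <<'E'
from h import *
c=camera('wrist'); P=cloud(c); save('w2',c['pixels'])
print('top',mec(P,.478,.378,.037,.047,.03))
st()
E
```

```text
top (2496, 'MEC 477.2 380.5 r19.9', 'mean', array([477.4599, 380.5395,  41.9471]))
q [ 0.7675  0.3498  0.0846  1.3037  0.007  -2.3568] tcp [0.3941 0.3831 0.2044] toolx [ 0.9998 -0.0173 -0.0036] toolz [-0.0035  0.0063 -1.    ] tilt 0.41 yaw -0.99 w 0.0518 t 28.9
```

>>> arm_command:
  slide:
    - [1,6,0]
    - [2,12,0]
    - [3,18,0]
    - [4,24,0]
    - [5,30,0]
  spin: [0,0,0,0,0]
  jaw: 6.4

```text
clock: 29.52
eef_pos: [0.442, 0.0787, 0.1974]
tool_rot: [1.0, -0.01, -0.002, 0.0]
ft_force: [1.2, -0.2, 0.8]
grip_width: 0.0639
grasp_force: 0.0
```

>>> arm_command:
  slide:
    - [0,0,0]
    - [0,0,0]
    - [0,0,0]
    - [0,0,0]
    - [0,0,0]
  spin: [10.5,21,31.5,42,52.5]

```text
clock: 30.15
eef_pos: [0.4419, 0.0804, 0.1972]
tool_rot: [0.891, -0.454, -0.002, 0.001]
ft_force: [-0.0, 0.5, 0.4]
grip_width: 0.0639
grasp_force: 0.0
```

>>> arm_command:
  slide:
    - [0,0,0]
    - [0,0,0]
    - [0,0,0]
    - [0,0,0]
    - [0,0,0]
  spin: [10.5,21,31.5,42,52.5]

```text
clock: 30.78
eef_pos: [0.4419, 0.0805, 0.1972]
tool_rot: [-0.598, 0.801, 0.002, -0.002]
ft_force: [0.5, -0.3, -0.4]
grip_width: 0.064
grasp_force: 0.0
```

>>> arm_command:
  slide:
    - [0,0,0]
    - [0,0,0]
    - [0,0,0]
    - [0,0,0]
    - [0,0,0]
  spin: [10.5,21,31.5,42,52.5]

```text
clock: 31.4
eef_pos: [0.4419, 0.0805, 0.1972]
tool_rot: [-0.182, 0.983, 0.0, -0.003]
ft_force: [0.3, 0.8, -0.9]
grip_width: 0.064
grasp_force: 0.0
```

>>> arm_command:
  slide:
    - [0,0,0]
    - [0,0,0]
    - [0,0,0]
    - [0,0,0]
    - [0,0,0]
  spin: [10,20,21.5,21.5,21.5]

```text
clock: 32.02
eef_pos: [0.4418, 0.0805, 0.1967]
tool_rot: [0.0, 1.0, -0.0, -0.003]
ft_force: [-0.1, 0.1, 0.8]
grip_width: 0.0643
grasp_force: 0.0
```

```bash
python3 -c "
from h import *
goto((521,-329),(0,0),.2)"
```

```text
q [ 0.1798  0.1646 -0.1828  1.2296  0.0008  0.1808] tcp [0.4418 0.0805 0.1967] toolx [-1.      0.001   0.0063] toolz [-0.0063 -0.0004 -1.    ] tilt 0.36 yaw 179.94 w 0.0643 t 32.025
slide cm [ -7.9632 -40.945   -0.3675]
```

>>> arm_command:
  slide:
    - [-1,-5,-0.4]
    - [-2,-11,-0.4]
    - [-3,-17,-0.4]
    - [-4.2,-23,-0.4]
    - [-5.4,-29,-0.4]
  spin: [0,0,0,0,0]

```text
clock: 32.65
eef_pos: [0.4953, -0.2116, 0.2005]
tool_rot: [0.001, 1.0, -0.0, -0.003]
ft_force: [0.0, -0.7, -0.3]
grip_width: 0.0645
grasp_force: 0.0
```

>>> arm_command:
  slide:
    - [-1.3,-6,0]
    - [-2.5,-11,0]
    - [-2.5,-12,0]
    - [-2.5,-12,0]
    - [-2.5,-12,0]
  spin: [0,0,0,0,0]

```text
clock: 33.28
eef_pos: [0.5196, -0.3282, 0.2003]
tool_rot: [0.0, 1.0, 0.0, -0.003]
ft_force: [1.0, -0.0, 0.2]
grip_width: 0.0637
grasp_force: 0.0
```

```bash
python3 - <<'E'
from h import *
c=camera('wrist'); P=cloud(c); save('w3',c['pixels'])
print(mec(P,.442,-.33,.045,.054,.04)); print(mec(P,.442,-.33,.032,.041,.04))
m=mec(P,.442,-.33,.045,.054,.04)[1].split()
goto((float(m[1]),float(m[2])),(0,-.7),.037); o=get_obs(); tips(P,o)
E
```

```text
(4355, 'MEC 440.6 -329.5 r25.9', 'mean', array([ 439.9694, -329.5709,   49.8082]))
(1312, 'MEC 441.6 -330.1 r31.0', 'mean', array([ 444.0866, -331.2075,   36.2332]))
q [-0.5612  0.4894  0.2874  1.3745 -0.0035 -0.5609] tcp [ 0.5198 -0.3281  0.2005] toolx [-1.      0.0003  0.0067] toolz [-0.0067 -0.     -1.    ] tilt 0.38 yaw 179.98 w 0.0637 t 33.325
slide cm [ 7.8108 -0.0773 16.4061]
tip side 1 2939 min z [0.0058 0.0084 0.0132] inner y [0.0323 0.0326]
tip side -1 2947 min z [0.0055 0.0086 0.0131] inner y [0.0307 0.031 ]
```

View pics/w3.png

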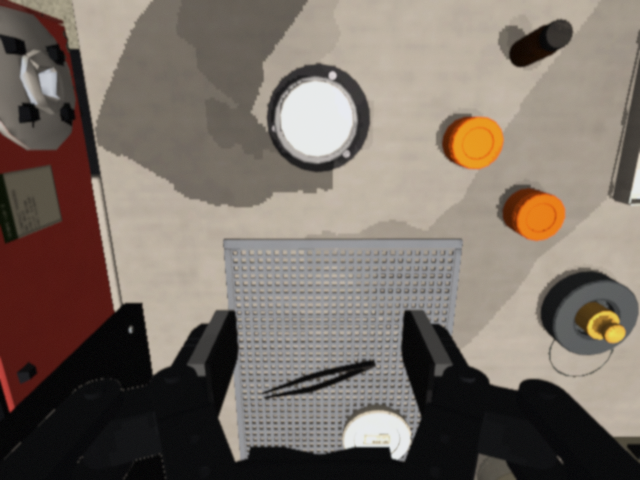

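The view shows the white press plate on the cooling block at (317,118), and the small weight standing in the narrow block at (595,318). Grasping the press plate.

>>> arm_command:
  slide:
    - [4,-0.2,0]
    - [7.8,-0.2,2]
    - [7.8,-0.2,7.5]
    - [7.8,-0.2,12]
    - [7.8,-0.2,14]
  spin: [0,0,0,0,0]

```text
clock: 33.95
eef_pos: [0.4393, -0.3288, 0.0586]
tool_rot: [0.0, 1.0, 0.001, -0.005]
ft_force: [-0.2, -0.1, -0.6]
grip_width: 0.0638
grasp_force: 0.0
```

>>> arm_command:
  slide:
    - [0,0,0.8]
    - [0,0,1.6]
    - [0,0,2.2]
    - [0,0,2.4]
    - [0,0,2.4]
  spin: [0,0,0,0,0]

```text
clock: 34.58
eef_pos: [0.4409, -0.3317, 0.037]
tool_rot: [0.001, 1.0, -0.0, -0.003]
ft_force: [0.2, 0.0, 1.0]
grip_width: 0.064
grasp_force: 0.0
```

>>> arm_command:
  slide:
    - [0,0,0]
    - [0,0,0]
    - [0,0,0]
    - [0,0,0]
    - [0,0,0]
  spin: [0,0,0,0,0]
  jaw: 4.6

```text
clock: 35.2
eef_pos: [0.4412, -0.332, 0.0378]
tool_rot: [0.001, 1.0, -0.001, -0.003]
ft_force: [0.1, 1.3, 5.9]
grip_width: 0.0489
grasp_force: 62.1
```

>>> arm_command:
  slide:
    - [0,0,-0.3]
    - [0,0,-1]
    - [0,0,-4]
    - [0,2,-8]
    - [0,7,-9]
  spin: [0,0,0,0,0]

```text
clock: 35.83
eef_pos: [0.4437, -0.2634, 0.1298]
tool_rot: [0.003, 1.0, -0.002, -0.0]
ft_force: [-0.0, 1.1, -1.3]
grip_width: 0.0489
grasp_force: 62.2
```

>>> arm_command:
  slide:
    - [0,6,0]
    - [0,12,0]
    - [0,18,0]
    - [0,24,0]
    - [0,27.7,0]
  spin: [0,0,0,0,0]

```text
clock: 36.45
eef_pos: [0.4417, 0.0179, 0.127]
tool_rot: [0.0, 1.0, -0.0, -0.003]
ft_force: [0.8, -0.4, -0.8]
grip_width: 0.0494
grasp_force: 62.2
```

>>> arm_command:
  slide:
    - [0,0,0]
    - [0,0,4]
    - [0,0,8]
    - [0,0,10]
    - [0,0,11]
  spin: [0,0,0,0,0]

```text
clock: 37.08
eef_pos: [0.4406, 0.0145, 0.0155]
tool_rot: [0.002, 1.0, -0.0, -0.004]
ft_force: [-0.5, 0.5, -0.1]
grip_width: 0.0492
grasp_force: 62.2
```

```bash
python3 - <<'E'
from h import *
st(); c=camera('wrist'); save('w4',c['pixels'][:, :])
E
```

```text
q [ 0.0331  0.3585 -0.4671  0.7539 -0.0005  0.037 ] tcp [0.4406 0.0145 0.0155] toolx [-1.      0.0039  0.0087] toolz [-0.0087 -0.0008 -1.    ] tilt 0.5 yaw 179.78 w 0.0492 t 37.075
```

View pics/w4.png

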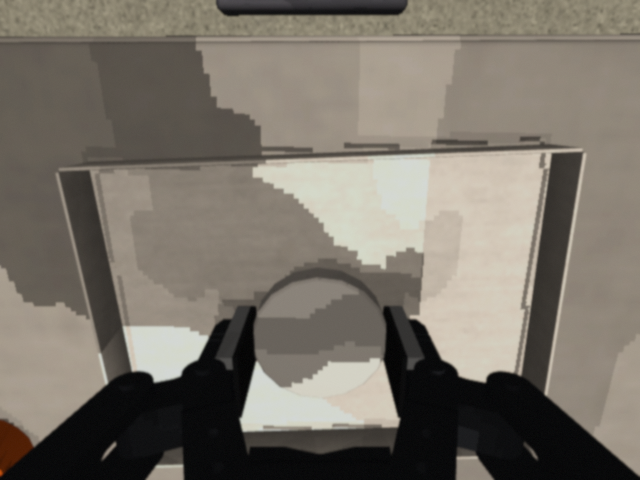

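The press plate (320,335) hangs level in the fingers over the tray floor. Lowering it.

>>> arm_command:
  slide:
    - [0,0,0.4]
    - [0,0,0.8]
    - [0,0,1.1]
    - [0,0,1.2]
    - [0,0,1.2]
  spin: [0,0,0,0,0]

```text
clock: 37.75
eef_pos: [0.4413, 0.0155, 0.0047]
tool_rot: [0.001, 1.0, -0.0, -0.003]
ft_force: [0.8, -0.3, -1.0]
grip_width: 0.0493
grasp_force: 62.2
```

>>> arm_command:
  slide:
    - [0,0,0.05]
    - [0,0,0.1]
    - [0,0,0.1]
    - [0,0,0.1]
    - [0,0,0.1]
  spin: [0,0,0,0,0]

```text
clock: 38.38
eef_pos: [0.4413, 0.0155, 0.0036]
tool_rot: [0.001, 1.0, -0.0, -0.003]
ft_force: [0.6, 0.5, -0.2]
grip_width: 0.049
grasp_force: 62.2
```

>>> arm_command:
  slide:
    - [0,0,0.05]
    - [0,0,0.1]
    - [0,0,0.13]
    - [0,0,0.13]
    - [0,0,0.13]
  spin: [0,0,0,0,0]

```text
clock: 39.0
eef_pos: [0.4413, 0.0155, 0.0023]
tool_rot: [0.001, 1.0, -0.0, -0.003]
ft_force: [0.6, -0.2, -0.3]
grip_width: 0.0492
grasp_force: 62.2
```

>>> arm_command:
  slide:
    - [0,0,0.03]
    - [0,0,0.06]
    - [0,0,0.08]
    - [0,0,0.08]
    - [0,0,0.08]
  spin: [0,0,0,0,0]

```text
clock: 39.62
eef_pos: [0.4413, 0.0155, 0.002]
tool_rot: [0.001, 1.0, -0.0, -0.003]
ft_force: [-1.1, -0.2, 5.7]
grip_width: 0.0496
grasp_force: 62.8
```

Contact: 5.7 N at z 0.002. Releasing, rising, and going back to the stack view.

>>> arm_command:
  slide:
    - [0,0,0]
    - [0,0,0]
    - [0,0,0]
    - [0,0,0]
    - [0,0,0]
  spin: [0,0,0,0,0]
  jaw: 6.4

```text
clock: 40.25
eef_pos: [0.4413, 0.0154, 0.0014]
tool_rot: [0.001, 1.0, -0.0, -0.003]
ft_force: [-0.5, -0.7, -0.2]
grip_width: 0.064
grasp_force: 0.0
```

>>> arm_command:
  slide:
    - [0,0,-1]
    - [0,0,-4]
    - [0,0,-9]
    - [-4,0,-14]
    - [-8,0,-18]
  spin: [0,0,0,0,0]

```text
clock: 40.88
eef_pos: [0.5234, 0.0153, 0.1842]
tool_rot: [0.001, 1.0, -0.0, -0.002]
ft_force: [0.7, 0.5, -0.8]
grip_width: 0.0639
grasp_force: 0.0
```

```bash
python3 - <<'E'
from h import *
c=camera('wrist'); P=cloud(c)
print('plate',mec(P,.441,.015,.009,.018,.04))
goto((521,-330),(0,0),.2)
E
```

```text
plate (3868, 'MEC 441.0 16.3 r25.9', 'mean', array([440.4704,  16.3544,  14.0769]))
q [ 0.0292  0.3161 -0.0008  1.2413 -0.0004  0.0317] tcp [0.5326 0.0155 0.1904] toolx [-0.9999  0.0024 -0.0126] toolz [ 0.0126 -0.     -0.9999] tilt 0.72 yaw 179.86 w 0.0639 t 40.925
slide cm [  1.0668 -34.5491  -0.9787]
```

>>> arm_command:
  slide:
    - [0,-6,-1]
    - [0,-12,-1.8]
    - [0,-18,-1.8]
    - [0,-24,-1.8]
    - [0,-30,-1.8]
  spin: [0,0,0,0,0]
  jaw: 7.6

```text
clock: 41.55
eef_pos: [0.5215, -0.2864, 0.1997]
tool_rot: [0.001, 1.0, -0.0, -0.003]
ft_force: [0.9, 0.0, 0.1]
grip_width: 0.0761
grasp_force: 0.0
```

>>> arm_command:
  slide:
    - [0,-3,0]
    - [0,-4.5,0]
    - [0,-4.5,0]
    - [0,-4.5,0]
    - [0,-4.5,0]
  spin: [0,0,0,0,0]

```text
clock: 42.18
eef_pos: [0.5221, -0.3281, 0.1994]
tool_rot: [0.0, 1.0, -0.0, -0.003]
ft_force: [0.4, 0.5, 0.6]
grip_width: 0.076
grasp_force: 0.0
```

```bash
python3 - <<'E'
from h import *
c=camera('wrist'); P=cloud(c)
r=mec(P,.442,-.33,.0325,.041,.04); print(r)
m=r[1].split(); goto((float(m[1]),float(m[2])),(0,.75),.021); o=get_obs(); tips(P,o)
E
```

```text
(5740, 'MEC 441.6 -330.1 r31.0', 'mean', array([ 440.9775, -329.9945,   36.9516]))
q [-0.5595  0.4939  0.2918  1.3739 -0.0037 -0.559 ] tcp [ 0.5221 -0.3283  0.1994] toolx [-1.      0.0005  0.0064] toolz [-0.0064 -0.0003 -1.    ] tilt 0.37 yaw 179.97 w 0.0757 t 42.225
slide cm [ 7.9394 -0.2511 17.892 ]
tip side 1 2906 min z [0.0093 0.0119 0.0161] inner y [0.0385 0.0388]
tip side -1 2887 min z [0.0096 0.012  0.0162] inner y [0.0363 0.0366]
```

>>> arm_command:
  slide:
    - [4,-0.2,0]
    - [7.9,-0.2,2]
    - [7.9,-0.2,7.5]
    - [7.9,-0.2,12.5]
    - [7.9,-0.2,15]
  spin: [0,0,0,0,0]

```text
clock: 42.85
eef_pos: [0.4403, -0.3296, 0.0471]
tool_rot: [0.001, 1.0, 0.001, -0.005]
ft_force: [-0.5, 0.7, -0.1]
grip_width: 0.0756
grasp_force: 0.0
```

>>> arm_command:
  slide:
    - [0,0,1]
    - [0,0,2]
    - [0,0,2.7]
    - [0,0,3]
    - [0,0,3]
  spin: [0,0,0,0,0]

```text
clock: 43.48
eef_pos: [0.4418, -0.3317, 0.0199]
tool_rot: [0.001, 1.0, -0.0, -0.003]
ft_force: [0.0, -0.3, 0.1]
grip_width: 0.0759
grasp_force: 0.0
```

>>> arm_command:
  slide:
    - [0,0,0]
    - [0,0,0]
    - [0,0,0]
    - [0,0,0]
    - [0,0,0]
  spin: [0,0,0,0,0]
  jaw: 5.6

```text
clock: 44.1
eef_pos: [0.4422, -0.332, 0.0208]
tool_rot: [0.001, 1.0, -0.001, -0.003]
ft_force: [-0.6, 0.8, 5.5]
grip_width: 0.0597
grasp_force: 64.9
```

>>> arm_command:
  slide:
    - [0,0,-0.3]
    - [0,0,-1]
    - [0,0,-5]
    - [0,0,-11]
    - [-1,2,-17]
  spin: [0,0,0,0,0]

```text
clock: 44.72
eef_pos: [0.4518, -0.3125, 0.1896]
tool_rot: [0.002, 1.0, -0.0, -0.004]
ft_force: [1.2, -0.1, -2.1]
grip_width: 0.0596
grasp_force: 65.3
```

>>> arm_command:
  slide:
    - [-1.5,5,0]
    - [-4,10.5,0]
    - [-6.2,16,0]
    - [-8.4,21.5,0]
    - [-10.6,27,0]
  spin: [0,0,0,0,0]

```text
clock: 45.35
eef_pos: [0.5594, -0.0404, 0.1874]
tool_rot: [0.001, 1.0, -0.0, -0.003]
ft_force: [0.9, -0.2, -1.7]
grip_width: 0.0594
grasp_force: 65.5
```

>>> arm_command:
  slide:
    - [-2.2,5.5,0]
    - [-4.4,11,0]
    - [-6.6,16.5,0]
    - [-8.8,20.5,0]
    - [-9.8,22.4,0]
  spin: [0,0,0,0,0]

```text
clock: 45.98
eef_pos: [0.6578, 0.1845, 0.1856]
tool_rot: [-0.0, 1.0, -0.0, -0.004]
ft_force: [-0.7, -0.9, -2.2]
grip_width: 0.0593
grasp_force: 65.4
```

>>> arm_command:
  slide:
    - [0,0,0]
    - [0,0,0]
    - [0,0,0]
    - [0,0,0]
    - [0,0,0]
  spin: [-4.4,-8.8,-8.8,-8.8,-8.8]

```text
clock: 46.6
eef_pos: [0.6576, 0.1814, 0.1866]
tool_rot: [-0.075, 0.997, 0.0, -0.003]
ft_force: [0.4, -0.1, -1.8]
grip_width: 0.0594
grasp_force: 65.4
```

```bash
python3 - <<'E'
from h import *
st(); c=camera('wrist'); save('w5',c['pixels']); P=cloud(c)
print('seat',mec(P,.642,.182,.0115,.0175,.027))
F=P.reshape(-1,3); F=F[~np.isnan(F[:,0])]; q=F[(np.hypot(F[:,0]-.642,F[:,1]-.182)<.046)&(np.hypot(F[:,0]-.642,F[:,1]-.182)>.03)&(F[:,2]>.017)&(F[:,2]<.03)]
_,lab,cen=cv2.kmeans((q[:,:2]*1000).astype(np.float32),4,None,(3,50,.01),10,cv2.KMEANS_PP_CENTERS)
for i in range(4): print('pin',cen[i],(lab==i).sum(), q[lab[:,0]==i].max(0)*1000)
E
```

```text
q [0.2685 0.6431 0.51   1.4443 0.0013 0.1181] tcp [0.6576 0.1814 0.1866] toolx [-0.9887 -0.1499  0.0067] toolz [-0.0067 -0.0005 -1.    ] tilt 0.39 yaw -171.38 w 0.0594 t 46.6
seat (2628, 'MEC 644.6 185.5 r23.9', 'mean', array([643.9092, 185.1832,  14.2981]))
pin [616.3571 158.4869] 84 [620.2536 162.0762  25.5222]
pin [671.5386 212.2281] 74 [675.9638 216.0348  24.7844]
pin [609.1581 202.0012] 81 [612.952  206.0309  25.064 ]
pin [678.6439 168.6533] 71 [682.0666 172.4174  24.9748]
```

View pics/w5.png

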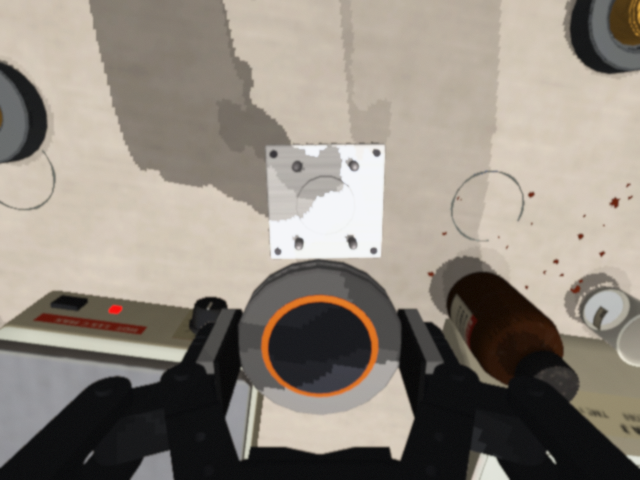

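The view shows the plate held wafer up at (320,345), with the nest at (325,200) and its four pins clear. I'm checking the held plate's offset in the same picture and what stands nearby.

```bash
python3 - <<'E'
from h import *
o,R=st(); c=camera('wrist'); P=cloud(c); t=np.array(o['eef_pos'])
print('held wafer/plate',mec(P,t[0],t[1],t[2]+.013,t[2]+.0175,.034), 'mid',mec(P[260:420,235:405],t[0],t[1],t[2]+.010,t[2]+.02,.036))
T=cloud(camera('top'));S=cloud(camera('side'))
for n,K in (('wrist',P),('top',T),('side',S)):
    F=K.reshape(-1,3); d=(F-np.array([.644,.185,0]))@np.array([[np.cos(.16),-np.sin(.16),0],[np.sin(.16),np.cos(.16),0],[0,0,1]])
    q=d[(abs(d[:,0])<.11)&(abs(d[:,1])<.13)&(d[:,2]>.03)&(d[:,2]<.16)]
    print(n,len(q)); 
    for s in (1,-1):
        k=q[q[:,1]*s>0]; 
        if len(k): print(s,'x',np.percentile(k[:,0],[1,50,99]),'|y|min',np.percentile(abs(k[:,1]),[0,2]),'z',np.percentile(k[:,2],[2,98]))
E
```

```text
q [0.2685 0.643  0.51   1.4443 0.0014 0.118 ] tcp [0.6576 0.1814 0.1866] toolx [-0.9887 -0.15    0.0066] toolz [-0.0066 -0.0004 -1.    ] tilt 0.38 yaw -171.37 w 0.0594 t 46.65
held wafer/plate (17943, 'MEC 656.0 181.1 r33.4', 'mean', array([654.8424, 182.102 , 202.5642])) mid (19761, 'MEC 655.9 182.3 r33.3', 'mean', array([654.5579, 182.1064, 202.6415]))
wrist 8069
1 x [0.0634 0.0813 0.1094] |y|min [0.1047 0.1061] z [0.0326 0.1219]
-1 x [0.0718 0.0926 0.1087] |y|min [0.056  0.0604] z [0.0327 0.0948]
top 414
-1 x [0.0736 0.0993 0.1097] |y|min [0.0496 0.0543] z [0.034  0.0971]
side 905
1 x [0.0648 0.0742 0.1085] |y|min [0.0967 0.1037] z [0.0308 0.1007]
-1 x [0.0735 0.0992 0.1099] |y|min [0.0524 0.0584] z [0.0329 0.096 ]
```

```bash
python3 - <<'E'
from h import *
o=get_obs(); c=camera('wrist'); P=cloud(c); t=np.array(o['eef_pos'])
h=cv2.cvtColor(c['pixels'],cv2.COLOR_RGB2HSV); m=(h[...,0]>5)&(h[...,0]<22)&(h[...,1]>150)&(h[...,2]>100)
v,u=np.nonzero(m); k=(u>240)&(u<400)&(v>280)&(v<410); u,v=u[k],v[k]
X=np.array([w(c,(a,b),z=t[2]+.0152+.0004) for a,b in zip(u,v)])
(x,y),r=cv2.minEnclosingCircle((X[:,:2]*1000).astype(np.float32)); print('ring',len(u),x,y,r,'depth z',np.nanmedian(P[v,u,2]),'tcp',t)
A=np.c_[2*X[:,:2],np.ones(len(X))]; s=np.linalg.lstsq(A,(X[:,:2]**2).sum(1),rcond=None)[0]; print('fit',s[:2]*1000)
E
```

```text
ring 2037 657.9451904296875 182.65377807617188 21.5859375 depth z 0.20259883191827682 tcp [0.6576 0.1814 0.1866]
fit [658.1676 182.6756]
```

>>> arm_command:
  slide:
    - [1.2,0.5,1]
    - [1.2,0.5,5]
    - [1.2,0.5,10]
    - [1.2,0.5,13]
    - [1.2,0.5,14.5]
  spin: [0,0,0,0,0]

```text
clock: 47.48
eef_pos: [0.6427, 0.1842, 0.0393]
tool_rot: [-0.076, 0.997, -0.0, -0.005]
ft_force: [-0.5, -0.1, -1.8]
grip_width: 0.0597
grasp_force: 65.5
```

>>> arm_command:
  slide:
    - [0,0,0.6]
    - [0,0,0.9]
    - [0,0,1]
    - [0,0,1]
    - [0,0,1]
  spin: [0,0,0,0,0]

```text
clock: 48.1
eef_pos: [0.6444, 0.1847, 0.0323]
tool_rot: [-0.076, 0.997, 0.0, -0.003]
ft_force: [-0.8, 0.1, -2.6]
grip_width: 0.0593
grasp_force: 65.5
```

```bash
python3 - <<'E'
from h import *
o,R=st(); c=camera('wrist'); save('w6',c['pixels']); P=cloud(c)
T=cloud(camera('top'))
F=T.reshape(-1,3); t=np.array(o['eef_pos'])
E
```

```text
q [0.2786 0.7138 0.2262 1.0884 0.0014 0.1273] tcp [0.6444 0.1847 0.0323] toolx [-0.9886 -0.1507  0.0054] toolz [-0.0055 -0.0001 -1.    ] tilt 0.31 yaw -171.33 w 0.0593 t 48.1
```

View pics/w6.png

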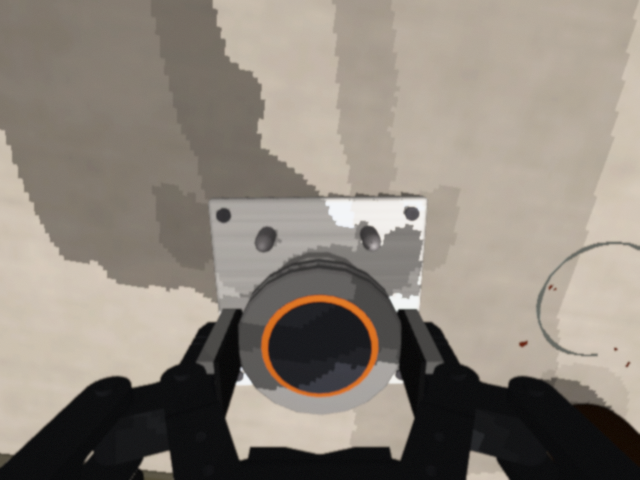

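The plate centre (320,345) lies on the mid line of the near pins (265,239) and (370,238). Lowering between them.

>>> arm_command:
  slide:
    - [0,0,0.5]
    - [0,0,0.9]
    - [0,0,1.2]
    - [0,0,1.5]
    - [0,0,1.5]
  spin: [0,0,0,0,0]

```text
clock: 48.82
eef_pos: [0.6436, 0.1845, 0.0162]
tool_rot: [-0.076, 0.997, -0.0, -0.004]
ft_force: [-0.3, -0.9, -1.7]
grip_width: 0.0597
grasp_force: 65.5
```

>>> arm_command:
  slide:
    - [0,0,0.2]
    - [0,0,0.4]
    - [0,0,0.55]
    - [0,0,0.6]
    - [0,0,0.6]
  spin: [0,0,0,0,0]

```text
clock: 49.45
eef_pos: [0.6439, 0.1846, 0.0109]
tool_rot: [-0.076, 0.997, 0.0, -0.003]
ft_force: [-1.3, 0.4, -0.3]
grip_width: 0.0596
grasp_force: 65.8
```

>>> arm_command:
  slide:
    - [0,0,0.03]
    - [0,0,0.05]
    - [0,0,0.06]
    - [0,0,0.06]
    - [0,0,0.06]
  spin: [0,0,0,0,0]

```text
clock: 50.08
eef_pos: [0.6439, 0.1846, 0.0109]
tool_rot: [-0.076, 0.997, 0.0, -0.003]
ft_force: [-2.8, -1.6, 6.5]
grip_width: 0.0594
grasp_force: 66.1
```

>>> arm_command:
  slide:
    - [0,0,0]
    - [0,0,0]
    - [0,0,0]
    - [0,0,0]
    - [0,0,0]
  spin: [0,0,0,0,0]
  jaw: 7.4

```text
clock: 50.7
eef_pos: [0.6439, 0.1846, 0.0099]
tool_rot: [-0.076, 0.997, 0.0, -0.003]
ft_force: [0.2, 0.2, -0.6]
grip_width: 0.0739
grasp_force: 0.0
```

>>> arm_command:
  slide:
    - [0,0,-1]
    - [0,0,-3]
    - [0,0,-8]
    - [0,0,-13]
    - [0,0,-17]
  spin: [0,0,0,0,0]

```text
clock: 51.32
eef_pos: [0.6456, 0.1849, 0.1836]
tool_rot: [-0.076, 0.997, 0.0, -0.002]
ft_force: [0.1, 0.8, -0.1]
grip_width: 0.0739
grasp_force: 0.0
```

>>> arm_command:
  slide:
    - [3,0,0]
    - [7,0,0]
    - [12,0,0]
    - [15,0,0]
    - [15,0,0]
  spin: [0,0,0,0,0]

```text
clock: 51.95
eef_pos: [0.4949, 0.1618, 0.1823]
tool_rot: [-0.076, 0.997, 0.0, -0.003]
ft_force: [0.2, 0.0, -0.5]
grip_width: 0.0738
grasp_force: 0.0
```

```bash
python3 - <<'E'
from h import *
o,R=st(); c=camera('top'); T=cloud(c); s=camera('side'); S=cloud(s)
for n,K in (('top',T),('side',S)):
    print(n,'plate',mec(K,.644,.185,.0235,.030,.036),'press',mec(K,.441,.016,.009,.019,.04),'large',mec(K,.477,.378,.037,.047,.03),'small',mec(K,.613,-.08,.031,.037,.025),'knob',mec(K,.613,-.08,.045,.056,.025))
    print(' vial',mec(K,.389,-.173,.045,.06,.03),'loupe',mec(K,.392,.183,.033,.045,.03))
save('end',s['pixels'])
E
```

```text
q [ 0.3151  0.3119 -0.0281  1.2367  0.0017  0.1632] tcp [0.4949 0.1618 0.1823] toolx [-0.9885 -0.1513  0.0061] toolz [-0.0061 -0.0002 -1.    ] tilt 0.35 yaw -171.3 w 0.0738 t 51.95
top plate (304, 'MEC 641.2 185.4 r33.7', 'mean', array([644.7274, 186.7395,  26.9088])) press (266, 'MEC 442.3 17.0 r25.8', 'mean', array([442.1514,  17.0248,  13.9552])) large (20, 'MEC 473.3 393.8 r12.7', 'mean', array([472.1102, 395.7942,  42.9773])) small (36, 'MEC 614.4 -78.6 r13.7', 'mean', array([612.084 , -77.8942,  33.9847])) knob (31, 'MEC 614.1 -78.9 r8.7', 'mean', array([614.1795, -78.476 ,  49.6313]))
 vial (39, 'MEC 388.5 -168.5 r9.0', 'mean', array([ 388.5394, -168.0899,   51.5735])) loupe 0
side plate (368, 'MEC 646.0 184.4 r32.3', 'mean', array([645.4317, 182.5218,  26.6794])) press (415, 'MEC 443.6 14.5 r26.6', 'mean', array([442.5477,  13.7444,  14.0026])) large (164, 'MEC 476.4 380.6 r22.2', 'mean', array([478.366 , 377.9728,  41.6577])) small (75, 'MEC 613.3 -81.0 r14.5', 'mean', array([611.5192, -83.7764,  34.3591])) knob (51, 'MEC 614.6 -79.9 r8.9', 'mean', array([614.0402, -81.3061,  49.3475]))
 vial (83, 'MEC 388.9 -170.6 r9.3', 'mean', array([ 388.4174, -171.6052,   52.0778])) loupe (192, 'MEC 394.7 193.4 r19.8', 'mean', array([394.1069, 193.2335,  36.546 ]))
```

View pics/end.png

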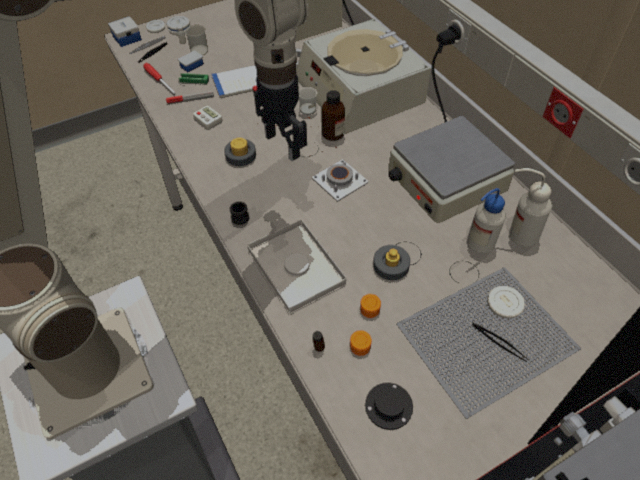

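The final view shows everything in its place:
- The large weight is in the wide block at (239,146).
- The small weight is in the narrow block at (392,257).
- The press plate lies in the tray at (297,265).
- The mount plate is in the nest at (340,174), wafer up.
- The loupe (238,213) and vial (318,341) have not moved.

Handing in.

```bash
python3 -c "
from workcell import *
print(job_done())"
```

```text
the job is handed in; nothing more can be done
None
```

I took the stack apart in order, seated each part where you asked, let go of everything, and handed the job in at about 52 s; the large weight was tilted about 5° for a few seconds while carried, because a wrist joint hit its limit, and I levelled it before placing it.

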